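# Sweep the resin offcuts into the scrap bay

## Robot

A 6-joint arm with a two-finger parallel gripper is mounted at the origin on the work surface. World frame = base frame: x ahead of the robot, y to its left, z up, the work surface at z = 0. Lengths are in m, angles in rad, forces in N, time in s.
With the tool pointing down it reaches from about 0.4 to 0.925 m from the base axis. Payload 12.5 kg.
Tool frame: the origin (TCP) lies between the finger pads, 19 mm behind the fingertips; this is the grasp point; z points along the fingers, y is the line along which they close (so a half turn about z gives the same grasp; the last joint's range is limited). The gripper opens to 95 mm and grips with 3 to 60 N. Pads are 20 mm wide; open, the fingers measure 119 mm over their backs; the gripper's body (75 mm by 180 mm) begins 59 mm behind the grasp point.
Start: joints at [-1.389, 0.491, 1.559, -0, 1.092, -0.106], TCP at [0.177, -0.599, 0.233] pointing down, gripper open.
Joint ranges: [-3.1, 3.1], [-0.84, 2.19], [0.05, 2.79], [-1.13, 4.28], [0.06, 2.93], [-2.69, 2.69]. Speed limits (rad/s): [2.22, 2.22, 2.79, 3.14, 3.14, 3.14].

## Interface

Orientations are given as [roll, pitch, yaw] about the fixed x, y, z axes, in that order (R = Rz(yaw) Ry(pitch) Rx(roll)).
In Python, from station import * gives the robot as it stands. The module is installed in compiled form; this text tells all that it offers.
- The arm moves only by the shell command python3 -m handwheel 'ROWS'. ROWS is JSON, a list of rows, each an object of numbers: "x", "y", "z": the shift along the tool's x, y, z in units of 25 mm (1.0 is 25 mm); "ax", "ay", "az": the turn, a rotation vector about the tool's x, y, z in units of 8 degrees (1.0 is 8 degrees); "claw": the gripper command: -1 is shut, 1 is fully open, values between are in proportion. In form: [{"x": .., "y": .., "z": .., "ax": .., "ay": .., "az": .., "claw": ..}, ...]. A call has 1 to 8 rows; each row shifts and turns the commanded pose from where the row before left it, along the tool's axes as they then stand; what a row does not reach is not made up. A row lasts 1/10 s, in which the tool goes at most 50 mm and 8.59 degrees, less where a joint would pass 70% of its speed; a pose out of reach is approached as far as the arm can. A call is refused whole if a number of a shift passes 1 or a number of a turn 1, either way. A call with a gripper value outside its range is refused whole. The fingers move at their own pace and stop on an object; the grip force is fixed at half the most. Time passes only in rows, so rows that do not move let the fingers close. It gives the time, the measured TCP pose, the force, the opening and the grip force at its end, in the units of the state.
- sense(): the state, without advancing time (a new reading comes with each control period).
- read_camera(name): name is "scene" or "top"; returns a dict with "frame" (400x640x3 uint8, blue, green, red), "fx", "fy", "cx", "cy" (pixels), "rvec" (rotation vector, rad) and "tvec" (3), from world to camera coordinates, as OpenCV has them. Camera axes: x right, y down, z forward; pixel columns grow to the right and rows downward; lengths in m; the calibration is good to about 2 mm. A picture is of the moment at which its call begins. There is no depth.
- finish_job(): hands the job in; it is judged then, once.
Trained networks look in a picture, given as the dict that the camera call returned (one of the last four; its "shot" number tells which), for a name from the list of things; names that differ only in an ending like _2 or _b are one class to them, and where a whole thing is asked for, a point or a joint stands for the part that bears it (a point fixed in the world has none). Each returns a list of dicts, best first, with "p" (0 to 1); they miss things now and then, are a little off and sometimes report something else, mostly with a low value. They report only what shows in the picture. A call takes as long as a camera call.
- find_in(picture, label): "box" ([centre column, centre row, width, height] in pixels, round what is visible of it).
- cut_out(picture, label): "pixels" (400x640 bool, what is visible of it) and "box" ([centre column, centre row, width, height] in pixels, round what is visible of it).
The state is a dict: "clock": time; "joint_pos": joint angles; "qvel": joint speeds; "tau": joint torques, N m; "tcp_pos": TCP position; "tool_rot": TCP orientation; "ft_force": force on the tool from outside, world axes, zero at the start; "moment": the same for the moment, N m; "opening": finger opening in m; "grip_force": force on a finger pad.
Only numpy, scipy, OpenCV 4.12 (cv2) and the standard library are available. Lean on these libraries where they do the work, as an engineer would, in place of code of your own. Each camera call takes 0.05 s, during which the arm holds its last target. There are 200 camera calls.

## Task

Clear the bench: with closed fingers, sweep the three grey resin offcuts (the plain bar, the T-shaped piece and the square stub with a round pin on top) along the bench and in through the open side of the low three-sided plywood scrap bay, until each lies well past its mouth. Only push them: do not grip them, press down hard on them or lift them off the bench. Leave the finished round parts, the bottles, the jar and the brush where they are.

Things in the scene. Friction and masses are not known exactly. Their poses are not given: they have to be found in the camera images.
- bay: Scrap bay: three plywood walls, 28 mm high, 12 mm thick, fixed to the bench, no floor, no wall on its own -y side (the mouth). Inside 180 mm wide (its x), 120 mm deep (its y). Origin: at bench height, middle of the inside area; +y points from mouth to back wall (inner face at y = +60 mm). It lies to the robot's left; its mouth faces the robot's right (-y) within 12 degrees.
- bay_mouth (a point): Middle of the bay's mouth at bench height, between the front ends of the side walls: 60 mm on the -y side of the bay's origin, same axes as the bay (+y leads inwards).
- offcut_bar: Grey resin offcut, a plain bar 46 mm (its x) by 26 mm (its y) by 24 mm high, about 35 g, loose on the bench. Origin: centre of its underside.
- offcut_tee: Grey resin offcut, T-shaped seen from above, 24 mm high, about 30 g, loose: a crossbar 44 mm long along its y and 16 mm thick (x from -18 to -2 mm), and a 20 mm wide stem that reaches x = +19 mm. Origin: on the underside, 2 mm from the crossbar, inside the stem.
- offcut_stub: Grey resin offcut, a square block 34 by 34 by 22 mm high with a round pin 16 mm across and 12 mm high on top, about 30 g, loose. Origin: centre of its underside.
- boss: Finished part, to be left alone: grey round stepped boss, 42 mm across at the foot, 28 mm across above, 34 mm high, about 40 g. It stands in the same row as the offcuts. Loose. Origin: centre of its underside, z up. Leave it alone.
- collar: Finished part, to be left alone: flat grey ring, 44 mm outside, 26 mm hole, 20 mm high. Loose. Origin: centre of its underside, z up. Leave it alone.
- dropper_a: Blue dropper bottle, 25 mm across, 84 mm high, upright. Loose. Origin: centre of its underside, z up. Leave it alone.
- dropper_b: Black dropper bottle, 25 mm across, 84 mm high, upright. Loose. Origin: centre of its underside, z up. Leave it alone.
- paint_jar: Closed paint jar, 60 mm across, 60 mm high, upright. Loose. Origin: centre of its underside, z up. Leave it alone.
- brush: Paint brush, 180 mm long, lying along its own x on the bench behind the bay (to its left). Loose. Origin: on the bench under its middle. Leave it alone.

How it is judged:
By the outcome, as a careful person would: the job done as asked, in the order asked, and still so for the second after the job is handed in, with the robot touching nothing.
It also fails if it takes over 72 s, if anything falls off the work surface, if the arm or the gripper's body presses on something with over 40 N, if the wrist force passes 120 N, or if a joint passes its speed limit or range.

## Working session

There is one attempt and no reset: what is moved stays moved. The work goes in short steps, Python scripts to look and compute and a shell command to move; the robot and the scene stay as the last step left them, time stands still between calls to the robot, and variables do not carry over. Pictures are saved under pics/ and viewed, at most 11 in all, crops included, and the job is handed in when it is done.

```bash
mkdir -p pics; cat > h.py <<'E'
from station import *
import numpy as np, cv2
def ray(pic,uv,z=0.0):
    K=np.array([[pic['fx'],0,pic['cx']],[0,pic['fy'],pic['cy']],[0,0,1.]])
    R,_=cv2.Rodrigues(np.array(pic['rvec'],float)); t=np.array(pic['tvec'],float).ravel()
    C=-R.T@t
    uv=np.atleast_2d(uv).astype(float)
    d=np.c_[uv,np.ones(len(uv))]@np.linalg.inv(K).T@R
    return C+d*((z-C[2])/d[:,2])[:,None]
def rectify(pic,z,x0,x1,y0,y1,s):
    # s px per m; image: up = +x, left=+y
    W=int((y1-y0)*s);H=int((x1-x0)*s)
    v,u=np.mgrid[0:H,0:W]
    P=np.stack([x1-v/s,y1-u/s,np.full(v.shape,z)],-1).reshape(-1,3)
    K=np.array([[pic['fx'],0,pic['cx']],[0,pic['fy'],pic['cy']],[0,0,1.]])
    q,_=cv2.projectPoints(P,np.array(pic['rvec'],float),np.array(pic['tvec'],float),K,None)
    q=q.reshape(H,W,2).astype(np.float32)
    return cv2.remap(pic['frame'],q[...,0],q[...,1],cv2.INTER_LINEAR)
E
python3 - <<'E'
from h import *
a=read_camera('top');b=read_camera('scene')
cv2.imwrite('pics/top.png',a['frame']);cv2.imwrite('pics/scene.png',b['frame'])
for p in (a,b):
    print('CAM',ray(p,[[0,0],[639,0],[639,399],[0,399]]).round(3).tolist())
    for n,h in [('bay',.028),('offcut_bar',.024),('offcut_tee',.024),('offcut_stub',.022),('boss',.0),('collar',.02),('dropper_a',0),('paint_jar',.06),('brush',0)]:
        for r in cut_out(p,n)[:3]:
            m=r['pixels'].astype(np.uint8); v,u=np.nonzero(m); w=ray(p,np.c_[u,v],h)
            rc=cv2.minAreaRect((w[:,:2]*1000).astype(np.float32))
            print(n,round(r['p'],2),np.round(r['box']),w.mean(0)[:2].round(3),np.round(rc[0]),np.round(rc[1]),round(rc[2]))
s=sense();print(s)
E
```

```text
CAM [[1.133, 0.977, 0.0], [1.141, -0.75, 0.0], [0.128, -0.635, 0.0], [0.118, 0.847, 0.0]]
bay 0.64 [274. 217.  63.  84.] [0.554 0.24 ] [548. 216.] [131. 204.] 87
offcut_bar 0.47 [429. 205.  16.  18.] [ 0.579 -0.158] [ 579. -158.] [47. 34.] 17
offcut_bar 0.16 [434. 234.  19.  13.] [ 0.511 -0.17 ] [ 510. -166.] [45. 41.] 14
offcut_tee 0.7 [433. 232.  22.  14.] [ 0.511 -0.169] [ 508. -166.] [44. 43.] 25
offcut_stub 0.72 [428. 176.  12.  15.] [ 0.647 -0.158] [ 647. -159.] [34. 38.] 88
boss 0.53 [420. 268.  17.  14.] [ 0.427 -0.135] [ 427. -135.] [38. 40.] 0
collar 0.7 [365. 147.  17.  16.] [ 0.721 -0.001] [720.  -1.] [44. 43.] 0
collar 0.62 [430. 128.  12.  13.] [ 0.769 -0.169] [ 769. -168.] [25. 45.] 45
dropper_a 0.7 [432. 129.  15.  14.] [ 0.776 -0.174] [ 776. -174.] [29. 50.] 53
dropper_a 0.36 [193. 239.  15.  72.] [0.509 0.422] [491. 421.] [180.  45.] 3
paint_jar 0.93 [309. 135.  24.  26.] [0.743 0.131] [743. 129.] [68. 53.] 1
brush 0.58 [194. 240.  18.  69.] [0.504 0.422] [490. 421.] [182.  44.] 3
CAM [[-1.265, -0.258, 0.0], [0.251, 2.005, -0.0], [1.272, 0.319, 0.0], [0.671, -0.567,
[... 902 characters left out ...]
432] [477. 431.] [194.  59.] 2
{'clock': 1.0, 'joint_pos': array([-1.38861996e+00,  4.90874135e-01,  1.55891055e+00,  1.34723601e-05,
        1.09166177e+00, -1.05619733e-01]), 'qvel': array([-0.00179878, -0.00124527, -0.00196172, -0.0005395 , -0.00054149,
       -0.00086695]), 'tau': array([ 2.27933360e-04, -6.12478638e+01, -2.58432305e+01,  6.94420631e-02,
        4.44470427e-02,  3.33494700e-05]), 'tcp_pos': array([ 0.17741625, -0.59931047,  0.23347338]), 'tool_rot': array([3.14144601e+00, 3.52346278e-06, 2.87789894e-01]), 'ft_force': array([-0.35924983, -0.28930049, -0.05029118]), 'moment': array([-0.05187398,  0.01288845,  0.05928067]), 'grip_force': 0.0, 'opening': 0.09497920436908111}
```

View pics/top.png

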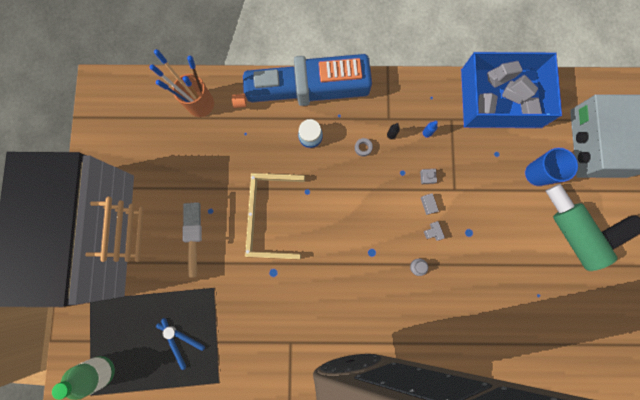

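View pics/scene.png

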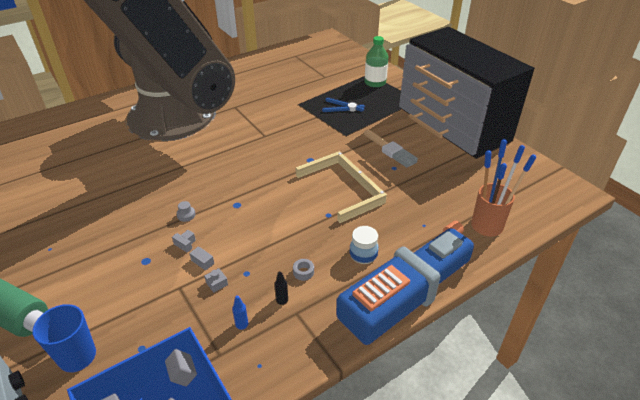

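The top view shows the stub at (429,176), bar at (431,203), tee at (434,231) and boss at (420,267). The bay spans columns 247-307 and rows 174-258, with its mouth on the right. Next I'll look closer in a rectified view.

```bash
python3 - <<'E'
from h import *
a=read_camera('top')
r=rectify(a,.024,.36,.82,-.26,.32,1350)
for k in range(36,82,5): 
    v=int((.82-k/100)*1350);cv2.line(r,(0,v),(8,v),(0,0,255),1);cv2.putText(r,str(k*10),(10,v+4),0,.4,(0,0,255))
for k in range(-25,32,5):
    u=int((.32-k/100)*1350);cv2.line(r,(u,0),(u,8),(0,0,255),1);cv2.putText(r,str(k*10),(u-8,20),0,.4,(0,0,255))
print(r.shape);cv2.imwrite('pics/rect.png',r[:600,:800])
E
```

```text
(621, 783, 3)
```

View pics/rect.png

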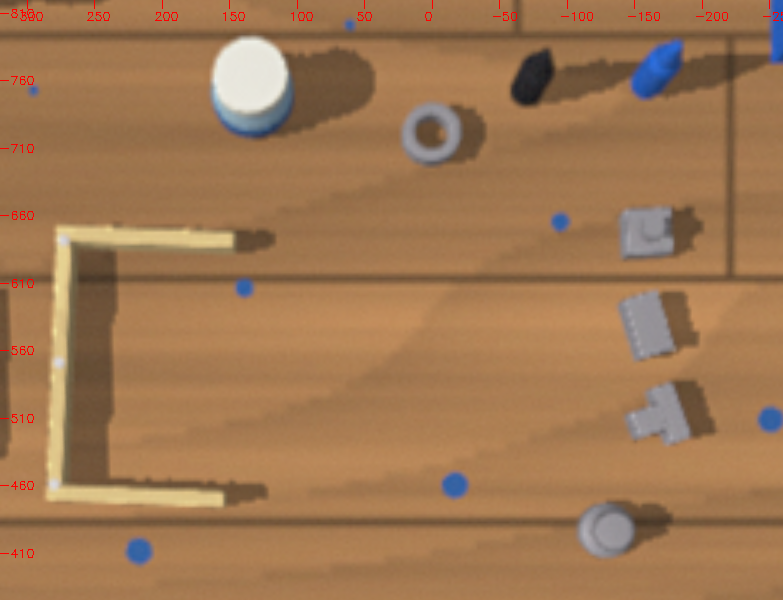

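```bash
R='' ; python3 -m handwheel '[{"x":0.97,"y":-0.5,"claw":-1},{"x":0.97,"y":-0.5,"claw":-1},{"x":0.97,"y":-0.5,"claw":-1},{"x":0.97,"y":-0.5,"claw":-1},{"x":0.97,"y":-0.5,"claw":-1},{"x":0.97,"y":-0.5,"claw":-1},{"x":0.97,"y":-0.5,"claw":-1}]'; python3 -m handwheel '[{"x":0.97,"y":-0.5,"z":0.3,"claw":-1},{"x":0.97,"y":-0.5,"z":0.3,"claw":-1},{"x":0.97,"y":-0.5,"z":0.3,"claw":-1},{"x":0.97,"y":-0.5,"z":0.3,"claw":-1},{"x":0.97,"y":-0.5,"z":0.3,"claw":-1},{"x":0.97,"y":-0.5,"z":0.3,"claw":-1},{"x":0.97,"y":-0.5,"z":0.3,"claw":-1}]'; python3 -m handwheel '[{"x":0.97,"y":-0.5,"z":0.3,"claw":-1},{"x":0.97,"y":-0.5,"z":0.3,"claw":-1},{"x":0.97,"y":-0.5,"z":0.3,"claw":-1},{"x":0.97,"y":-0.5,"z":0.3,"claw":-1},{"x":0.97,"y":-0.5,"z":0.3,"claw":-1},{"x":0.97,"y":-0.5,"z":0.3,"claw":-1},{"x":0.97,"y":-0.5,"z":0.3,"claw":-1},{"claw":-1}]'
```

```text
$[0]: bad value
$[0]: bad value
$[0]: bad value
```

```bash
python3 -m handwheel '[{"x":0.97,"y":-0.5,"z":0,"ax":0,"ay":0,"az":0,"claw":-1},{"x":0.97,"y":-0.5,"z":0,"ax":0,"ay":0,"az":0,"claw":-1},{"x":0.97,"y":-0.5,"z":0,"ax":0,"ay":0,"az":0,"claw":-1},{"x":0.97,"y":-0.5,"z":0,"ax":0,"ay":0,"az":0,"claw":-1},{"x":0.97,"y":-0.5,"z":0,"ax":0,"ay":0,"az":0,"claw":-1},{"x":0.97,"y":-0.5,"z":0,"ax":0,"ay":0,"az":0,"claw":-1},{"x":0.97,"y":-0.5,"z":0,"ax":0,"ay":0,"az":0,"claw":-1}]'
```

```text
clock: 1.75
tcp_pos: [0.3161, -0.4664, 0.2335]
tool_rot: [3.141, -0.0, 0.288]
ft_force: [-0.2, 0.6, -0.0]
opening: 0.0447
grip_force: 0.0
```

```bash
python3 -m handwheel '[{"x":0.97,"y":-0.5,"z":0.3,"ax":0,"ay":0,"az":0,"claw":-1},{"x":0.97,"y":-0.5,"z":0.3,"ax":0,"ay":0,"az":0,"claw":-1},{"x":0.97,"y":-0.5,"z":0.3,"ax":0,"ay":0,"az":0,"claw":-1},{"x":0.97,"y":-0.5,"z":0.3,"ax":0,"ay":0,"az":0,"claw":-1},{"x":0.97,"y":-0.5,"z":0.3,"ax":0,"ay":0,"az":0,"claw":-1},{"x":0.97,"y":-0.5,"z":0.3,"ax":0,"ay":0,"az":0,"claw":-1},{"x":0.97,"y":-0.5,"z":0.3,"ax":0,"ay":0,"az":0,"claw":-1}]'; python3 -m handwheel '[{"x":0.97,"y":-0.5,"z":0.3,"ax":0,"ay":0,"az":0,"claw":-1},{"x":0.97,"y":-0.5,"z":0.3,"ax":0,"ay":0,"az":0,"claw":-1},{"x":0.97,"y":-0.5,"z":0.3,"ax":0,"ay":0,"az":0,"claw":-1},{"x":0.97,"y":-0.5,"z":0.3,"ax":0,"ay":0,"az":0,"claw":-1},{"x":0.97,"y":-0.4,"z":0.3,"ax":0,"ay":0,"az":0,"claw":-1},{"x":0.97,"y":-0.3,"z":0.3,"ax":0,"ay":0,"az":0,"claw":-1},{"x":0.6,"y":0,"z":0.3,"ax":0,"ay":0,"az":0,"claw":-1},{"x":0,"y":0,"z":0,"ax":0,"ay":0,"az":0,"claw":-1}]'
```

```text
clock: 2.45
tcp_pos: [0.4541, -0.3343, 0.1807]
tool_rot: [3.141, -0.0, 0.288]
ft_force: [0.3, -0.3, 0.6]
opening: 0.0003
grip_force: 0.0
clock: 3.25
tcp_pos: [0.5889, -0.2243, 0.1273]
tool_rot: [-3.141, 0.001, 0.289]
ft_force: [-0.2, 0.5, -0.2]
opening: 0.0003
grip_force: 0.0
```

```bash
python3 -m handwheel '[{"x":0.2,"y":0,"z":0.8,"ax":0,"ay":0,"az":0,"claw":-1},{"x":0.14,"y":0,"z":1,"ax":0,"ay":0,"az":0,"claw":-1},{"x":0,"y":0,"z":1,"ax":0,"ay":0,"az":0,"claw":-1},{"x":0,"y":0,"z":0.8,"ax":0,"ay":0,"az":0,"claw":-1},{"x":0,"y":0,"z":0.5,"ax":0,"ay":0,"az":0,"claw":-1},{"x":0,"y":0,"z":0,"ax":0,"ay":0,"az":0,"claw":-1}]'; python3 - <<'E'
from h import *
a=read_camera('top')
r=rectify(a,.024,.46,.7,-.27,-.03,2200)
cv2.imwrite('pics/r2.png',r)
E
```

```text
clock: 3.85
tcp_pos: [0.5952, -0.2229, 0.0247]
tool_rot: [-3.14, 0.002, 0.287]
ft_force: [0.3, 0.2, 0.9]
opening: 0.0002
grip_force: 0.0
```

View pics/r2.png

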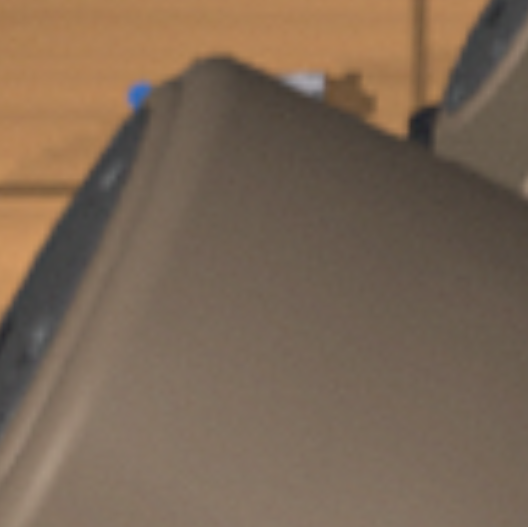

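The arm covers the offcuts in the top view; only the stub's edge shows, near (305,85). From here I'll check with the scene camera. Starting the bar push.

```bash
python3 -m handwheel '[{"x":0,"y":-0.6,"z":0,"ax":0,"ay":0,"az":0,"claw":-1},{"x":0,"y":-0.5,"z":0,"ax":0,"ay":0,"az":0,"claw":-1},{"x":0,"y":-0.3,"z":0,"ax":0,"ay":0,"az":0,"claw":-1},{"x":0,"y":-0.3,"z":0,"ax":0,"ay":0,"az":0,"claw":-1},{"x":0,"y":-0.3,"z":0,"ax":0,"ay":0,"az":0,"claw":-1},{"x":0,"y":-0.4,"z":0,"ax":0,"ay":0,"az":0.08,"claw":-1},{"x":0,"y":-0.4,"z":0,"ax":0,"ay":0,"az":0.08,"claw":-1},{"x":0,"y":-0.4,"z":0,"ax":0,"ay":0,"az":0.08,"claw":-1}]'; python3 - <<'E'
from h import *
a=read_camera('scene')
r=cv2.resize(a['frame'][130:330,130:430],None,fx=2.6,fy=2.6,interpolation=cv2.INTER_CUBIC)
cv2.imwrite('pics/s3.png',r)
E
```

```text
clock: 4.7
tcp_pos: [0.5736, -0.1449, 0.026]
tool_rot: [3.141, -0.0, 0.253]
ft_force: [0.7, -1.9, 2.0]
opening: 0.0003
grip_force: 0.8
```

View pics/s3.png

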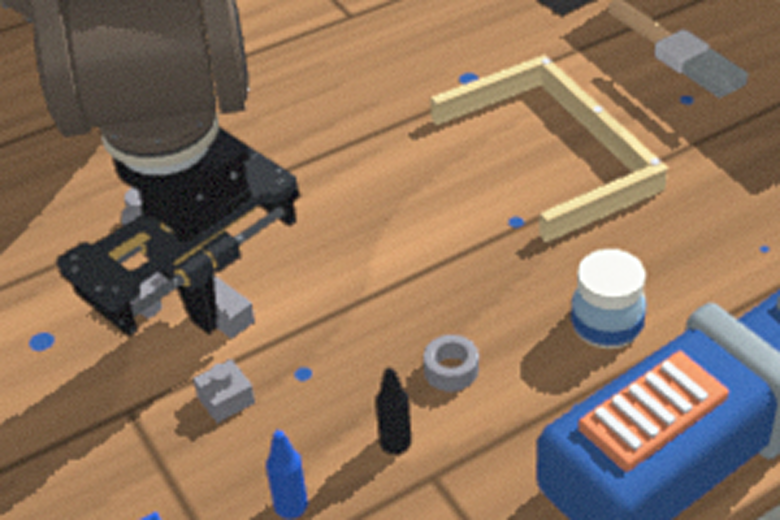

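The scene view shows the closed fingers against the bar (crop ~(205,310)), with the other parts undisturbed. I'll continue on a gentle curve.

```bash
python3 -m handwheel '[{"x":0,"y":-0.5,"z":0,"ax":0,"ay":0,"az":0.12,"claw":-1},{"x":0,"y":-0.5,"z":0,"ax":0,"ay":0,"az":0.12,"claw":-1},{"x":0,"y":-0.5,"z":0,"ax":0,"ay":0,"az":0.12,"claw":-1},{"x":0,"y":-0.5,"z":0,"ax":0,"ay":0,"az":0.12,"claw":-1},{"x":0,"y":-0.5,"z":0,"ax":0,"ay":0,"az":0.12,"claw":-1},{"x":0,"y":-0.5,"z":0,"ax":0,"ay":0,"az":0.12,"claw":-1},{"x":0,"y":-0.5,"z":0,"ax":0,"ay":0,"az":0.12,"claw":-1},{"x":0,"y":-0.5,"z":0,"ax":0,"ay":0,"az":0.12,"claw":-1}]'; python3 -m handwheel '[{"x":0,"y":-0.5,"z":0,"ax":0,"ay":0,"az":0.12,"claw":-1},{"x":0,"y":-0.5,"z":0,"ax":0,"ay":0,"az":0.12,"claw":-1},{"x":0,"y":-0.5,"z":0,"ax":0,"ay":0,"az":0.12,"claw":-1},{"x":0,"y":-0.5,"z":0,"ax":0,"ay":0,"az":0.12,"claw":-1}]'
python3 - <<'E'
from h import *
a=read_camera('scene')
r=cv2.resize(a['frame'][130:330,130:430],None,fx=2.6,fy=2.6,interpolation=cv2.INTER_CUBIC)
cv2.imwrite('pics/s4.png',r)
E
```

```text
clock: 5.55
tcp_pos: [0.5541, -0.0469, 0.0258]
tool_rot: [-3.142, 0.0, 0.119]
ft_force: [-0.5, -1.2, 0.4]
opening: 0.0002
grip_force: 0.3
clock: 5.95
tcp_pos: [0.5493, 0.0028, 0.0258]
tool_rot: [-3.142, 0.001, 0.052]
ft_force: [0.3, -1.3, 0.2]
opening: 0.0005
grip_force: 0.3
```

View pics/s4.png

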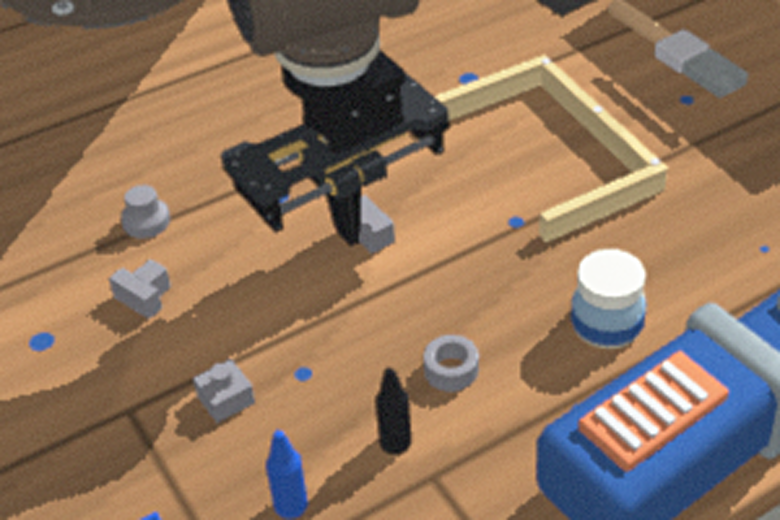

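The bar (crop ~(375,225)) rides squarely ahead of the fingers, in line with the mouth. I'll push it on in.

```bash
python3 -m handwheel '[{"x":0,"y":-0.5,"z":0,"ax":0,"ay":0,"az":0.1,"claw":-1},{"x":0,"y":-0.5,"z":0,"ax":0,"ay":0,"az":0.1,"claw":-1},{"x":0,"y":-0.5,"z":0,"ax":0,"ay":0,"az":0.1,"claw":-1},{"x":0,"y":-0.5,"z":0,"ax":0,"ay":0,"az":0.1,"claw":-1},{"x":0,"y":-0.5,"z":0,"ax":0,"ay":0,"az":0.1,"claw":-1},{"x":0,"y":-0.5,"z":0,"ax":0,"ay":0,"az":0.1,"claw":-1},{"x":0,"y":-0.5,"z":0,"ax":0,"ay":0,"az":0.1,"claw":-1},{"x":0,"y":-0.5,"z":0,"ax":0,"ay":0,"az":0,"claw":-1}]'; python3 -m handwheel '[{"x":0,"y":-0.5,"z":0,"ax":0,"ay":0,"az":0,"claw":-1},{"x":0,"y":-0.5,"z":0,"ax":0,"ay":0,"az":0,"claw":-1},{"x":0,"y":-0.5,"z":0,"ax":0,"ay":0,"az":0,"claw":-1},{"x":0,"y":-0.5,"z":0,"ax":0,"ay":0,"az":0,"claw":-1},{"x":0,"y":-0.5,"z":0,"ax":0,"ay":0,"az":0,"claw":-1},{"x":0,"y":-0.5,"z":0,"ax":0,"ay":0,"az":0,"claw":-1},{"x":0,"y":-0.4,"z":0,"ax":0,"ay":0,"az":0,"claw":-1},{"x":0,"y":-0.2,"z":0,"ax":0,"ay":0,"az":0,"claw":-1}]'
```

```text
clock: 6.8
tcp_pos: [0.549, 0.1025, 0.0258]
tool_rot: [3.141, 0.0, -0.045]
ft_force: [0.7, 0.6, -0.1]
opening: 0.0007
grip_force: 0.3
clock: 7.6
tcp_pos: [0.5532, 0.1931, 0.0259]
tool_rot: [3.142, -0.0, -0.044]
ft_force: [1.1, -0.5, 1.0]
opening: -0.0001
grip_force: 0.2
```

```bash
python3 -m handwheel '[{"x":0,"y":-0.4,"z":0,"ax":0,"ay":0,"az":0,"claw":-1},{"x":0,"y":0.5,"z":0,"ax":0,"ay":0,"az":0,"claw":-1},{"x":0,"y":1,"z":-0.2,"ax":0,"ay":0,"az":0,"claw":-1},{"x":0,"y":1,"z":-0.8,"ax":0,"ay":0,"az":0,"claw":-1},{"x":0,"y":1,"z":-1,"ax":0,"ay":0,"az":0,"claw":-1},{"x":0,"y":1,"z":-1,"ax":0,"ay":0,"az":0,"claw":-1},{"x":0,"y":1,"z":-0.6,"ax":0,"ay":0,"az":0,"claw":-1}]'
python3 - <<'E'
from h import *
a=read_camera('top');b=read_camera('scene')
r=rectify(a,.024,.40,.70,-.24,.29,1200)
s=cv2.resize(b['frame'][150:310,150:410],(578,356))
o=np.zeros((600,640,3),np.uint8); o[:240]=cv2.resize(r,(636,360))[:240,:636].tolist() and 0 if False else 0
cv2.imwrite('pics/t5.png',r); print(r.shape)
for n,h in [('offcut_bar',.024),('offcut_tee',.024),('offcut_stub',.022)]:
    for p in (a,b):
        for q in cut_out(p,n)[:2]:
            v,u=np.nonzero(q['pixels']); w=ray(p,np.c_[u,v],h); print(n,round(q['p'],2),w.mean(0)[:2].round(3))
E
```

```text
clock: 8.3
tcp_pos: [0.5476, 0.0629, 0.1176]
tool_rot: [3.142, -0.002, -0.045]
ft_force: [0.6, 0.2, -0.2]
opening: 0.0006
grip_force: 0.0
(359, 636, 3)
offcut_bar 0.56 [ 0.647 -0.159]
offcut_bar 0.46 [0.556 0.223]
offcut_bar 0.65 [0.567 0.218]
offcut_tee 0.76 [ 0.51  -0.167]
offcut_tee 0.61 [ 0.524 -0.174]
offcut_stub 0.72 [ 0.647 -0.159]
offcut_stub 0.68 [ 0.658 -0.163]
```

View pics/t5.png

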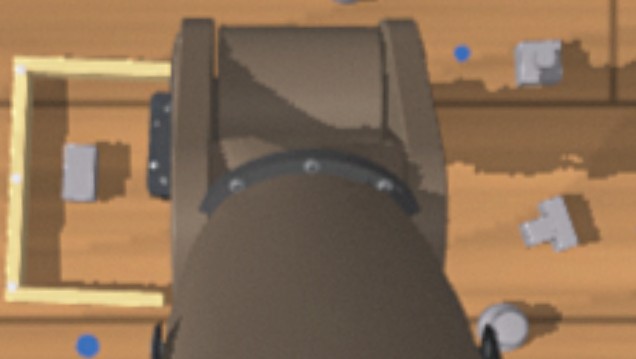

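The bar lies inside the bay at (80,173), which is (0.556, 0.223) in world coordinates. The tee at (552,222) and stub at (540,63) haven't moved. Going to the tee.

```bash
python3 -m handwheel '[{"x":-0.1,"y":1,"z":0,"ax":0,"ay":0,"az":-0.28,"claw":-1},{"x":-0.1,"y":1,"z":0,"ax":0,"ay":0,"az":-0.28,"claw":-1},{"x":-0.1,"y":1,"z":0,"ax":0,"ay":0,"az":-0.28,"claw":-1},{"x":-0.2,"y":1,"z":0,"ax":0,"ay":0,"az":-0.28,"claw":-1},{"x":-0.2,"y":1,"z":0,"ax":0,"ay":0,"az":-0.28,"claw":-1},{"x":-0.2,"y":1,"z":0,"ax":0,"ay":0,"az":-0.28,"claw":-1},{"x":-0.3,"y":1,"z":0,"ax":0,"ay":0,"az":-0.28,"claw":-1},{"x":-0.3,"y":1,"z":0,"ax":0,"ay":0,"az":-0.28,"claw":-1}]'
```

```text
clock: 9.5
tcp_pos: [0.5287, -0.1388, 0.1153]
tool_rot: [-3.141, 0.001, 0.271]
ft_force: [0.4, 0.2, 0.9]
opening: 0.0003
grip_force: 0.0
```

```bash
python3 -m handwheel '[{"x":-0.3,"y":1,"z":0,"ax":0,"ay":0,"az":0,"claw":-1},{"x":-0.3,"y":1,"z":0,"ax":0,"ay":0,"az":0,"claw":-1},{"x":-0.3,"y":1,"z":0.2,"ax":0,"ay":0,"az":0,"claw":-1},{"x":-0.12,"y":0.4,"z":0.6,"ax":0,"ay":0,"az":0,"claw":-1},{"x":0,"y":0,"z":1,"ax":0,"ay":0,"az":0,"claw":-1},{"x":0,"y":0,"z":1,"ax":0,"ay":0,"az":0,"claw":-1},{"x":0,"y":0,"z":0.7,"ax":0,"ay":0,"az":0,"claw":-1},{"x":0,"y":0,"z":0.1,"ax":0,"ay":0,"az":0,"claw":-1}]'
```

```text
clock: 10.3
tcp_pos: [0.5257, -0.2256, 0.0229]
tool_rot: [-3.138, 0.003, 0.269]
ft_force: [-0.2, 0.0, 0.4]
opening: 0.0005
grip_force: 0.0
```

```bash
python3 -m handwheel '[{"x":0,"y":-0.3,"z":-0.1,"ax":0,"ay":0,"az":0,"claw":-1},{"x":0,"y":-0.3,"z":0,"ax":0,"ay":0,"az":0,"claw":-1},{"x":0,"y":-0.3,"z":0,"ax":0,"ay":0,"az":0,"claw":-1},{"x":0,"y":-0.3,"z":0,"ax":0,"ay":0,"az":0,"claw":-1},{"x":0,"y":-0.4,"z":0,"ax":0,"ay":0,"az":0.1,"claw":-1},{"x":0,"y":-0.4,"z":0,"ax":0,"ay":0,"az":0.1,"claw":-1},{"x":0,"y":-0.5,"z":0,"ax":0,"ay":0,"az":0.1,"claw":-1},{"x":0,"y":-0.5,"z":0,"ax":0,"ay":0,"az":0.1,"claw":-1}]'; python3 -m handwheel '[{"x":0,"y":-0.5,"z":0,"ax":0,"ay":0,"az":0.1,"claw":-1},{"x":0,"y":-0.5,"z":0,"ax":0,"ay":0,"az":0.1,"claw":-1},{"x":0,"y":-0.5,"z":0,"ax":0,"ay":0,"az":0.1,"claw":-1},{"x":0,"y":-0.5,"z":0,"ax":0,"ay":0,"az":0.1,"claw":-1},{"x":0,"y":-0.5,"z":0,"ax":0,"ay":0,"az":0.1,"claw":-1},{"x":0,"y":-0.5,"z":0,"ax":0,"ay":0,"az":0.1,"claw":-1},{"x":0,"y":-0.5,"z":0,"ax":0,"ay":0,"az":0.1,"claw":-1},{"x":0,"y":-0.5,"z":0,"ax":0,"ay":0,"az":0.1,"claw":-1}]'
python3 - <<'E'
from h import *
b=read_camera('scene')
r=cv2.resize(b['frame'][130:330,130:430],None,fx=2.6,fy=2.6,interpolation=cv2.INTER_CUBIC)
cv2.imwrite('pics/s6.png',r)
E
```

```text
clock: 11.1
tcp_pos: [0.5077, -0.1538, 0.0286]
tool_rot: [3.141, -0.0, 0.211]
ft_force: [-0.6, -0.6, 1.3]
opening: 0.0
grip_force: 0.5
clock: 11.9
tcp_pos: [0.4913, -0.0551, 0.0286]
tool_rot: [3.141, -0.0, 0.099]
ft_force: [0.4, -0.9, 1.7]
opening: 0.0005
grip_force: 0.4
```

View pics/s6.png

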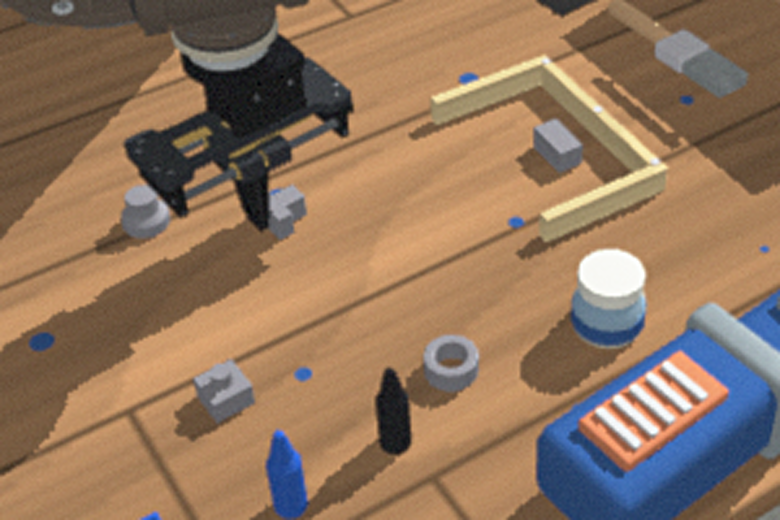

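The tee (crop ~(285,210)) rides squarely ahead of the fingers. The boss is untouched and the bar is in the bay at (557,145).

```bash
python3 -m handwheel '[{"x":0,"y":-0.5,"z":0,"ax":0,"ay":0,"az":0.15,"claw":-1},{"x":0,"y":-0.5,"z":0,"ax":0,"ay":0,"az":0.15,"claw":-1},{"x":0,"y":-0.5,"z":0,"ax":0,"ay":0,"az":0.15,"claw":-1},{"x":0,"y":-0.5,"z":0,"ax":0,"ay":0,"az":0.15,"claw":-1},{"x":0,"y":-0.5,"z":0,"ax":0,"ay":0,"az":0.15,"claw":-1},{"x":0,"y":-0.5,"z":0,"ax":0,"ay":0,"az":0.15,"claw":-1},{"x":0,"y":-0.5,"z":0,"ax":0,"ay":0,"az":0.1,"claw":-1},{"x":0,"y":-0.5,"z":0,"ax":0,"ay":0,"az":0.1,"claw":-1}]'; python3 -m handwheel '[{"x":0,"y":-0.5,"z":0,"ax":0,"ay":0,"az":0,"claw":-1},{"x":0,"y":-0.5,"z":0,"ax":0,"ay":0,"az":0,"claw":-1},{"x":0,"y":-0.5,"z":0,"ax":0,"ay":0,"az":0,"claw":-1},{"x":0,"y":-0.5,"z":0,"ax":0,"ay":0,"az":0,"claw":-1},{"x":0,"y":-0.5,"z":0,"ax":0,"ay":0,"az":0,"claw":-1},{"x":0,"y":-0.5,"z":0,"ax":0,"ay":0,"az":0,"claw":-1},{"x":0,"y":-0.5,"z":0,"ax":0,"ay":0,"az":0,"claw":-1},{"x":0,"y":-0.5,"z":0,"ax":0,"ay":0,"az":0,"claw":-1}]'
```

```text
clock: 12.75
tcp_pos: [0.4886, 0.0444, 0.0285]
tool_rot: [3.141, -0.0, -0.054]
ft_force: [-1.1, -1.2, 0.3]
opening: 0.0009
grip_force: 0.3
clock: 13.55
tcp_pos: [0.4941, 0.1448, 0.0284]
tool_rot: [3.141, 0.0, -0.053]
ft_force: [-0.6, -1.8, 0.3]
opening: 0.0008
grip_force: 0.4
```

```bash
python3 -m handwheel '[{"x":0,"y":-0.5,"z":0,"ax":0,"ay":0,"az":0,"claw":-1},{"x":0,"y":-0.5,"z":0,"ax":0,"ay":0,"az":0,"claw":-1},{"x":0,"y":-0.5,"z":0,"ax":0,"ay":0,"az":0,"claw":-1},{"x":0,"y":-0.4,"z":0,"ax":0,"ay":0,"az":0,"claw":-1},{"x":0,"y":-0.1,"z":0,"ax":0,"ay":0,"az":0,"claw":-1},{"x":0,"y":0.5,"z":0,"ax":0,"ay":0,"az":0,"claw":-1},{"x":0,"y":1,"z":-0.2,"ax":0,"ay":0,"az":0,"claw":-1},{"x":0,"y":1,"z":-0.8,"ax":0,"ay":0,"az":0,"claw":-1}]';  python3 -m handwheel '[{"x":0,"y":1,"z":-1,"ax":0,"ay":0,"az":0,"claw":-1},{"x":0.3,"y":1,"z":-1,"ax":0,"ay":0,"az":0,"claw":-1},{"x":0.5,"y":1,"z":-0.6,"ax":0,"ay":0,"az":0,"claw":-1},{"x":0.5,"y":1,"z":0,"ax":0,"ay":0,"az":0,"claw":-1}]'
python3 - <<'E'
from h import *
a=read_camera('top')
r=rectify(a,.022,.40,.70,-.24,.29,1400)
cv2.imwrite('pics/t7.png',r); print(r.shape)
E
```

```text
clock: 14.35
tcp_pos: [0.4922, 0.1296, 0.0523]
tool_rot: [3.141, 0.003, -0.053]
ft_force: [0.3, -1.3, 0.9]
opening: 0.0003
grip_force: 0.0
clock: 14.75
tcp_pos: [0.5211, 0.0273, 0.1205]
tool_rot: [3.141, -0.003, -0.054]
ft_force: [-0.3, -0.3, -0.3]
opening: 0.0008
grip_force: 0.0
(419, 742, 3)
```

View pics/t7.png

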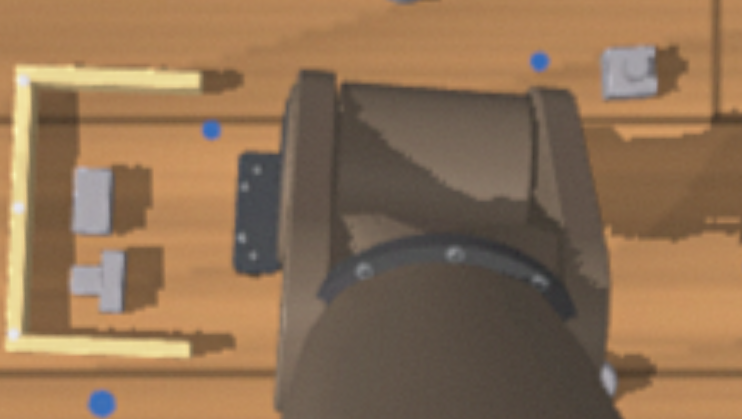

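The tee now lies inside the bay at (100,280) and the bar at (93,200). The stub at (630,73) is at (0.648, -0.160) in world coordinates. Going to the stub.

```bash
python3 -m handwheel '[{"x":0.6,"y":1,"z":0,"ax":0,"ay":0,"az":-0.125,"claw":-1},{"x":0.6,"y":1,"z":0,"ax":0,"ay":0,"az":-0.125,"claw":-1},{"x":0.6,"y":1,"z":0,"ax":0,"ay":0,"az":-0.125,"claw":-1},{"x":0.6,"y":1,"z":0,"ax":0,"ay":0,"az":-0.125,"claw":-1},{"x":0.6,"y":1,"z":0,"ax":0,"ay":0,"az":-0.125,"claw":-1},{"x":0.6,"y":1,"z":0,"ax":0,"ay":0,"az":-0.125,"claw":-1},{"x":0.6,"y":1,"z":0,"ax":0,"ay":0,"az":-0.125,"claw":-1},{"x":0.6,"y":1,"z":0,"ax":0,"ay":0,"az":-0.125,"claw":-1}]'
```

```text
clock: 15.6
tcp_pos: [0.6417, -0.1714, 0.118]
tool_rot: [-3.141, 0.001, 0.086]
ft_force: [-0.2, 1.3, 0.7]
opening: 0.0001
grip_force: 0.0
```

```bash
python3 -m handwheel '[{"x":0.15,"y":0.8,"z":0,"ax":0,"ay":0,"az":0,"claw":-1},{"x":0.15,"y":0.8,"z":0.2,"ax":0,"ay":0,"az":0,"claw":-1},{"x":0,"y":0,"z":0.8,"ax":0,"ay":0,"az":0,"claw":-1},{"x":0,"y":0,"z":1,"ax":0,"ay":0,"az":0,"claw":-1},{"x":0,"y":0,"z":1,"ax":0,"ay":0,"az":0,"claw":-1},{"x":0,"y":0,"z":0.6,"ax":0,"ay":0,"az":0,"claw":-1},{"x":0,"y":0,"z":0,"ax":0,"ay":0,"az":0,"claw":-1}]'
```

```text
clock: 16.3
tcp_pos: [0.6517, -0.2084, 0.0262]
tool_rot: [-3.14, 0.004, 0.086]
ft_force: [-1.2, -0.5, -0.3]
opening: 0.0004
grip_force: 0.0
```

```bash
python3 -m handwheel '[{"x":0,"y":-0.3,"z":0,"ax":0,"ay":0,"az":0,"claw":-1},{"x":0,"y":-0.3,"z":0,"ax":0,"ay":0,"az":0,"claw":-1},{"x":0,"y":-0.3,"z":0,"ax":0,"ay":0,"az":0,"claw":-1},{"x":0,"y":-0.3,"z":0,"ax":0,"ay":0,"az":0,"claw":-1},{"x":0,"y":-0.4,"z":0,"ax":0,"ay":0,"az":-0.15,"claw":-1},{"x":0,"y":-0.4,"z":0,"ax":0,"ay":0,"az":-0.15,"claw":-1},{"x":0,"y":-0.5,"z":0,"ax":0,"ay":0,"az":-0.15,"claw":-1},{"x":0,"y":-0.5,"z":0,"ax":0,"ay":0,"az":-0.15,"claw":-1}]'; python3 -m handwheel '[{"x":0,"y":-0.5,"z":0,"ax":0,"ay":0,"az":-0.15,"claw":-1},{"x":0,"y":-0.5,"z":0,"ax":0,"ay":0,"az":0,"claw":-1},{"x":0,"y":-0.5,"z":0,"ax":0,"ay":0,"az":0,"claw":-1},{"x":0,"y":-0.5,"z":0,"ax":0,"ay":0,"az":0,"claw":-1},{"x":0,"y":-0.5,"z":0,"ax":0,"ay":0,"az":0,"claw":-1},{"x":0,"y":-0.5,"z":0,"ax":0,"ay":0,"az":0,"claw":-1},{"x":0,"y":-0.5,"z":0,"ax":0,"ay":0,"az":0,"claw":-1},{"x":0,"y":-0.5,"z":0,"ax":0,"ay":0,"az":0,"claw":-1}]'
python3 - <<'E'
from h import *
b=read_camera('scene')
r=cv2.resize(b['frame'][130:330,130:430],None,fx=2.6,fy=2.6,interpolation=cv2.INTER_CUBIC)
cv2.imwrite('pics/s8.png',r)
E
```

```text
clock: 17.1
tcp_pos: [0.6449, -0.1328, 0.0285]
tool_rot: [3.141, -0.0, 0.172]
ft_force: [0.4, -1.6, 1.1]
opening: 0.0006
grip_force: 0.8
clock: 17.9
tcp_pos: [0.6261, -0.0347, 0.0284]
tool_rot: [3.141, 0.0, 0.191]
ft_force: [0.1, -1.6, 1.0]
opening: 0.0003
grip_force: 0.7
```

View pics/s8.png

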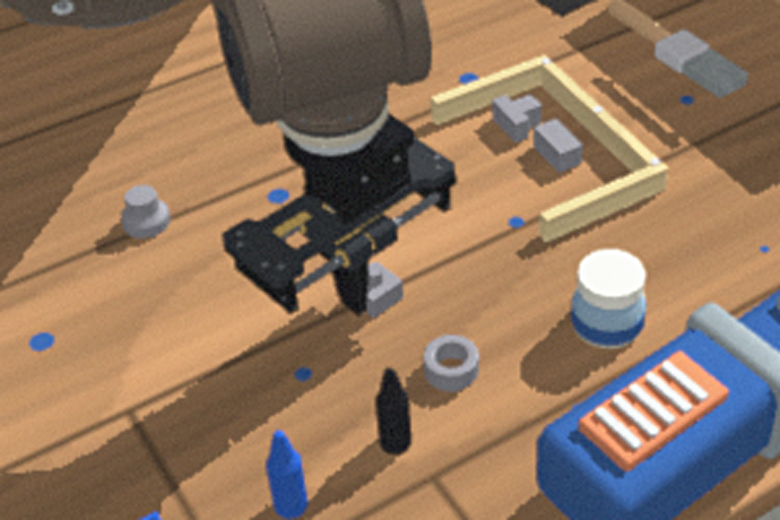

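The stub (crop ~(378,290)) is square on the fingers and clears the collar; the tee and bar are in the bay.

```bash
python3 -m handwheel '[{"x":0,"y":-0.5,"z":0,"ax":0,"ay":0,"az":0,"claw":-1},{"x":0,"y":-0.5,"z":0,"ax":0,"ay":0,"az":0,"claw":-1},{"x":0,"y":-0.5,"z":0,"ax":0,"ay":0,"az":0,"claw":-1},{"x":0,"y":-0.5,"z":0,"ax":0,"ay":0,"az":0,"claw":-1},{"x":0,"y":-0.5,"z":0,"ax":0,"ay":0,"az":0.18,"claw":-1},{"x":0,"y":-0.5,"z":0,"ax":0,"ay":0,"az":0.18,"claw":-1},{"x":0,"y":-0.5,"z":0,"ax":0,"ay":0,"az":0.18,"claw":-1},{"x":0,"y":-0.5,"z":0,"ax":0,"ay":0,"az":0.18,"claw":-1}]'; python3 - <<'E'
from h import *
b=read_camera('scene')
for q in cut_out(b,'offcut_stub')[:2]:
    print(q['p'],np.round(q['box']),ray(b,[q['box'][:2]],.015).round(3))
E
```

```text
clock: 18.75
tcp_pos: [0.6087, 0.0639, 0.0284]
tool_rot: [3.142, 0.0, 0.09]
ft_force: [-0.5, 0.2, 0.9]
opening: 0.0007
grip_force: 0.1
0.71 [314. 220.  14.  20.] [[0.619 0.096 0.015]]
```

```bash
python3 -m handwheel '[{"x":0,"y":-0.5,"z":0,"ax":0,"ay":0,"az":0.14,"claw":-1},{"x":0,"y":-0.5,"z":0,"ax":0,"ay":0,"az":0.14,"claw":-1},{"x":0,"y":-0.5,"z":0,"ax":0,"ay":0,"az":0.14,"claw":-1},{"x":0,"y":-0.5,"z":0,"ax":0,"ay":0,"az":0.14,"claw":-1},{"x":0,"y":-0.5,"z":0,"ax":0,"ay":0,"az":0.14,"claw":-1},{"x":0,"y":-0.5,"z":0,"ax":0,"ay":0,"az":0.14,"claw":-1},{"x":0,"y":-0.5,"z":0,"ax":0,"ay":0,"az":0.14,"claw":-1}]'; python3 -m handwheel '[{"x":0,"y":-0.5,"z":0,"ax":0,"ay":0,"az":0,"claw":-1},{"x":0,"y":-0.5,"z":0,"ax":0,"ay":0,"az":0,"claw":-1},{"x":0,"y":-0.4,"z":0,"ax":0,"ay":0,"az":0,"claw":-1},{"x":0,"y":-0.1,"z":0,"ax":0,"ay":0,"az":0,"claw":-1},{"x":0,"y":0.5,"z":0,"ax":0,"ay":0,"az":0,"claw":-1},{"x":0,"y":1,"z":-0.2,"ax":0,"ay":0,"az":0,"claw":-1},{"x":0,"y":1,"z":-0.8,"ax":0,"ay":0,"az":0,"claw":-1}]'; python3 -m handwheel '[{"x":0,"y":1,"z":-1,"ax":0,"ay":0,"az":0,"claw":-1},{"x":-0.5,"y":1,"z":-1,"ax":0,"ay":0,"az":0,"claw":-1},{"x":-0.5,"y":1,"z":-1,"ax":0,"ay":0,"az":0,"claw":-1},{"x":-0.5,"y":1,"z":-1,"ax":0,"ay":0,"az":0,"claw":-1},{"x":-0.5,"y":1,"z":-1,"ax":0,"ay":0,"az":0,"claw":-1},{"x":-0.5,"y":1,"z":-1,"ax":0,"ay":0,"az":0,"claw":-1},{"x":0,"y":0,"z":0,"ax":0,"ay":0,"az":0,"claw":-1}]'
python3 - <<'E'
from h import *
a=read_camera('top');b=read_camera('scene')
r=rectify(a,.022,.40,.82,-.2,.29,900)
s=cv2.resize(b['frame'][130:330,130:430],(300,200))
cv2.imwrite('pics/f9.png',cv2.hconcat([r,cv2.copyMakeBorder(s,0,r.shape[0]-200,0,0,0)]))
E
```

```text
clock: 19.55
tcp_pos: [0.6062, 0.1504, 0.0284]
tool_rot: [3.141, 0.0, -0.046]
ft_force: [0.2, -0.4, 0.0]
opening: 0.0001
grip_force: 0.2
clock: 20.25
tcp_pos: [0.6039, 0.1235, 0.052]
tool_rot: [3.141, 0.003, -0.045]
ft_force: [0.4, -0.2, 0.6]
opening: 0.0005
grip_force: 0.0
clock: 20.95
tcp_pos: [0.5353, -0.025, 0.2064]
tool_rot: [3.141, -0.004, -0.049]
ft_force: [0.7, 0.3, 0.2]
opening: 0.0
grip_force: 0.0
```

View pics/f9.png

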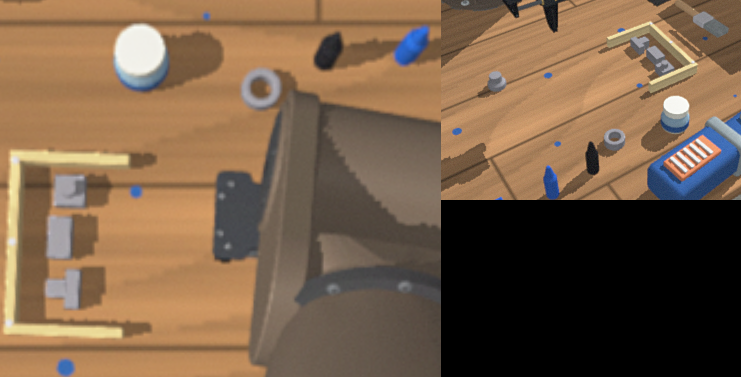

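The stub (70,191), bar (59,238) and tee (64,288) all lie at least 40 mm past the mouth, which is at about column 125. Everything else is where it was and the arm is clear.

```bash
python3 -c "
from station import *
print(finish_job())"
```

```text
the job is handed in; nothing more can be done
None
```

I pushed the bar, the tee and the stub into the scrap bay, each at least 40 mm past the mouth; the other parts look undisturbed in the final pictures, and I handed the job in at about 21 s on the robot's clock.

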